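# Park the inspection camera arm clear of the board and pin it

## Robot

A 6-joint arm with a two-finger parallel gripper is mounted at the origin on the work surface. World frame = base frame: x ahead of the robot, y to its left, z up, the work surface at z = 0. Lengths are in m, angles in rad, forces in N, time in s.
With the tool pointing down it reaches from about 0.35 to 0.975 m from the base axis. Payload 4.9 kg.
Tool frame: the origin (TCP) lies midway between the tips of the shut fingers; the grasp point (between the pads) lies 19 mm behind it; z points along the fingers, y is the line along which they close (so a half turn about z gives the same grasp; the last joint's range is limited). The gripper opens to 85 mm and grips with 20 to 120 N. Pads are 22 mm wide; open, the fingers measure 114 mm over their backs; the gripper's body (76 mm by 85 mm) begins 54 mm behind the grasp point. The pads swing forward as they close: fully open they stand 13 mm farther back than shut.
Start: joints at [1.102, 0.053, 1.613, -0, 1.476, -0.119], TCP at [0.214, 0.587, 0.231] pointing down, gripper open.
Joint ranges: [-3.01, 3.01], [-1.01, 2.22], [0.06, 2.58], [-1.02, 4.17], [0.09, 2.62], [-3.14, 3.14]. Speed limits (rad/s): [2.57, 2.57, 3.14, 3.14, 3.14, 3.14].

## Interface

Orientations are given as a rotation vector (axis times angle).
In Python, from station import ctrl gives the robot as it stands. The module is installed in compiled form; this text tells all that it offers.
- The arm moves only by the shell command python3 -m handwheel 'ROWS' [OPENING] [FORCE]. ROWS is JSON, a list of rows, each a list of 2 entries, a list of its own where there are three numbers: the shift along the tool's x, y, z in cm, then the turn, a rotation vector about the tool's x, y, z in rad. In form: [[[tx, ty, tz], [ax, ay, az]], ...]. A call has 1 to 5 rows; each row is the pose to reach, as a shift and turn from the pose commanded when the call began, along the tool's axes at that moment; what a row does not reach only later rows make up. A row lasts 1/8 s, in which the tool goes at most 62.5 mm and 10.7 degrees, less where a joint would pass 70% of its speed; a pose out of reach is approached as far as the arm can. A call with a gripper value outside its range is refused whole. OPENING is the gripper's target within -1 to 1 (shut at 1, half-way at 0, fully open at -1), set as the call begins (- or left out, the last holds). The fingers move at their own pace and stop on an object; FORCE is the grip in N (left out, the last holds). Time passes only in rows, so rows that repeat a pose let the fingers close. It gives the time, the measured TCP pose, the force, the opening and the grip force at its end, in the units of the state.
- ctrl.get_obs(): the state, without advancing time (a new reading comes with each control period).
- ctrl.get_image(name): name is "scene" or "top" or "wrist"; returns the picture (480x640x3 uint8, blue, green, red); there is no depth.
- ctrl.calibration(name): a dict with "fx", "fy", "cx", "cy" (pixels), "R" (3x3) and "t" (3): a world point X has camera coordinates R X + t. Camera axes: x right, y down, z forward; pixel columns grow to the right and rows downward; lengths in m; the calibration is good to about 2 mm. A picture is of the moment at which its call begins: read the wrist's pose just before it. calibration takes no time and is no camera call; for the wrist camera it gives the pose at the moment of the call.
- ctrl.finish_job(): hands the job in; it is judged then, once.
Trained networks look in the newest picture that a camera, given by its name, has taken for a name from the list of things; names that differ only in an ending like _2 or _b are one class to them, and where a whole thing is asked for, a point or a joint stands for the part that bears it (a point fixed in the world has none). Each returns a list of dicts, best first, with "score" (0 to 1); they miss things now and then, are a little off and sometimes report something else, mostly with a low value. They report only what shows in the picture. A call takes as long as a camera call. They do not tell look-alikes from the thing itself.
- ctrl.look_for(camera, query): "position" ([column, row] in pixels, amid what is visible of it).
- ctrl.landmark_of(camera, query): "position" ([column, row] in pixels: a listed point, or the origin of a listed thing).
The state is a dict: "t": time; "q": joint angles; "dq": joint speeds; "effort": joint torques, N m; "tool_pos": TCP position; "tool_rot": TCP orientation; "contact_force": force on the tool from outside, world axes, zero at the start; "wrist_torque": the same for the moment, N m; "opening": finger opening in m; "grip_force": force on a finger pad.
Only numpy, scipy, OpenCV 4.12 (cv2) and the standard library are available. Lean on these libraries where they do the work, as an engineer would, in place of code of your own. Each camera call takes 0.05 s, during which the arm holds its last target. There are 200 camera calls.

## Task

The inspection camera on its swing arm hangs over the circuit board: park it. First stand the spray can that blocks its swing upright in the shallow steel tray, then gently swing the arm clear of the board until it is fully home over the bracket of its stand, and lock it there with the stubby pin from the tool rack, pushed all the way down through the hole in the arm and the bracket hole below. Keep the can upright throughout and do not disturb the two drivers, the solder spool, the little flux bottle or the tin.

Things in the scene. Friction and masses are not known exactly. Their poses are not given: they have to be found in the camera images.
- boom (a joint): Swing angle of the camera arm about the vertical post of its stand, rad. 0 = home, against its end stop, straight above the bracket that juts out of the post; it grows anticlockwise seen from above, up to 2.1; it starts over the board at 1.45 to 1.95. Light friction: it stays where it is left. The camera is delicate: keep the swing below about 2 rad/s.
- boom_handle (a point): Centre of the top end of the upright black round handle (24 mm diameter, 45 mm tall, from z = 152 to 197 mm) on top of the bar, right above the camera, 210 mm from the pivot.
- boom_hole (a point): Centre, at the top face of the bar (z = 152 mm), of the vertical 14 mm through hole in the swing arm, 100 mm from the pivot.
- boom_pivot (a point): The swing arm is a flat aluminium bar 44 mm wide, 12 mm thick, underside at z = 140 mm, reaching 235 mm from the pivot; at 210 mm the white camera, 56 mm in diameter, hangs down to z = 70 mm. This point: on the pivot axis, at the top of the round black cap (46 mm diameter, top at z = 168 mm).
- bracket_hole (a point): Centre, at its top face (z = 136 mm), of the vertical 14 mm through hole in the fixed steel bracket (40 mm wide, 10 mm thick) of the stand, 100 mm from the pivot axis. When the arm is home its hole is straight above this one, with 4 mm between bar and bracket.
- stand: Fixed camera stand: grey base plate 140 x 120 x 18 mm, steel post of 36 mm diameter. Origin on the bench, on the axis of the post (the pivot axis), z up.
- can: White spray can with grey cap, a cylinder 52 mm in diameter and 150 mm tall, about 0.25 kg. Origin at the centre of its underside, z up along it. It starts standing in the path of the swing.
- tray: Fixed square steel tray 130 x 130 mm, rim 16 mm high, walls and floor 4 mm thick. Origin at the centre of its underside; x and y along its sides.
- rack: Fixed grey tool rack, a block 150 (x) x 50 (y) x 60 (z) mm with three 14 mm holes in a row at x = -50, 0, 50 mm that hold the pin and two drivers in any order. Origin at the centre of its underside.
- pin: Locking pin standing in the rack: steel shank 10 mm in diameter and 50 mm long with tapered foot, and above it a stubby black round knob 22 mm in diameter and 36 mm tall (the shortest of the three in the rack). Origin at the foot of the shank, z up along it. In the rack, and when fully home in the arm, the knob's underside rests on the surface.
- pin_tip (a point): Foot of the pin's shank, on its axis.
- pin_shoulder (a point): On the pin's axis, at the underside of the knob, 50 mm above the foot.
- board: Fixed board holder, 140 x 100 mm, with the green circuit board and its components, up to 30 mm high. Origin at the centre of its underside. Bystander.
- driver_a: Bystander in the rack: slim driver, handle 20 mm in diameter, 82 mm tall above the rack, top at about z = 142 mm. Origin at the foot of its 50 mm shank.
- driver_b: Bystander in the rack: thick driver, handle 26 mm in diameter, 70 mm tall above the rack. Origin at the foot of its 50 mm shank.
- spool: Bystander: small solder wire spool, 50 mm in diameter, 35 mm tall, below the arm's home place. Origin at the centre of its underside.
- flask: Bystander: small brown flux bottle, 36 mm in diameter, 85 mm tall. Origin at the centre of its underside.
- tin: Bystander: low round metal tin, 56 mm in diameter, 40 mm tall. Origin at the centre of its underside.
Not all that is in view belongs to the job. What is shaped like the can but blue is not meant.

How it is judged:
On the way, in this order (a step that is already met when the one before it is completed fails the run):
1. the spray can stands upright in the tray, let go (x of can in the frame of tray between -0.042 and 0.042 m and y of can in the frame of tray between -0.042 and 0.042 m and z of can in the frame of tray below 0.009 m and angle between can's own z axis and vertical below 0.08 rad and contact force between can and the fingers below 0.05 N), for 0.2 s.
2. the camera arm is swung home (within 0.04 rad) (value of joint boom below 0.04 rad), for 0.2 s.
3. the pin is all the way down through arm and bracket (horizontal distance between pin_shoulder and boom_hole below 0.007 m and horizontal distance between pin_tip and bracket_hole below 0.007 m and z of pin_shoulder in the frame of boom_hole below 0.005 m and angle between pin's own z axis and vertical below 0.15 rad), for 0.2 s.
At the end, for the whole second after the job is handed in: Can upright (0.08 rad) on the tray floor, within 42 mm of its centre along each side; arm within 0.04 rad of home; pin upright (0.15 rad) through both holes (axis within 7 mm), knob underside within 5 mm of the bar; can and pin released and at rest (all of step 1 and all of step 3 and value of joint boom below 0.04 rad and contact force between pin and the fingers below 0.05 N and linear speed of each of pin, can below 0.02 m/s); the robot touches nothing.
It fails at once if the can is tipped by more than 0.5 rad (angle between can's own z axis and vertical above 0.5 rad).
It fails at once if the arm is slammed home (swing faster than 2.5 rad/s) (velocity of joint boom below -2.5 rad/s).
It fails at once if a bystander is moved by more than 30 mm (distance of any of driver_a, driver_b, spool, flask, tin from where it was at the start of the episode above 0.03 m).
It also fails if it takes over 72 s, if anything falls off the work surface, if the arm or the gripper's body presses on something with over 40 N, if the wrist force passes 120 N, or if a joint passes its speed limit or range.

## Working session

There is one attempt and no reset: what is moved stays moved. The work goes in short steps, Python scripts to look and compute and a shell command to move; the robot and the scene stay as the last step left them, time stands still between calls to the robot, and variables do not carry over. Pictures are saved under pics/ and viewed, at most 10 in all, crops included, and the job is handed in when it is done.

```bash
mkdir -p pics; cat > h.py <<'E'
import numpy as np, cv2
from scipy.spatial.transform import Rotation as Ro
from station import ctrl
def ray(cam,px,c=None):
    c=c or ctrl.calibration(cam); R=np.array(c["R"]);t=np.array(c["t"])
    d=R.T@np.array([(px[0]-c["cx"])/c["fx"],(px[1]-c["cy"])/c["fy"],1]); return -R.T@t,d
def atz(cam,px,z,c=None):
    o,d=ray(cam,px,c); return (o+d*(z-o[2])/d[2]).round(4)
def tri(rs):
    A=0;b=0
    for o,d in rs:
        d=d/np.linalg.norm(d);P=np.eye(3)-np.outer(d,d);A=A+P;b=b+P@o
    return np.linalg.solve(A,b).round(4)
def shift(target):
    "cm shift in tool axes from current measured pose to world target"
    s=ctrl.get_obs();R=Ro.from_rotvec(s["tool_rot"]).as_matrix()
    return (R.T@(np.array(target)-s["tool_pos"])*100).round(2)
E
python3 - <<'E'
from h import *
for c in("scene","top"):
    im=ctrl.get_image(c);cv2.imwrite(f"pics/{c}0.png",im)
    k=ctrl.calibration(c);print(c,(-np.array(k["R"]).T@np.array(k["t"])).round(3))
    for n in "boom_handle boom_hole boom_pivot bracket_hole can tray rack pin pin_shoulder driver_a driver_b spool flask tin board".split():
        print(n,[(np.round(d["position"],1).tolist(),round(d["score"],2)) for d in ctrl.landmark_of(c,n)[:3]])
s=ctrl.get_obs();print(s["t"],Ro.from_rotvec(s["tool_rot"]).as_matrix().round(3),s["tool_pos"])
E
```

```text
scene [ 1.54  -0.789  1.058]
boom_handle [([242.1, 231.9], 0.97)]
boom_hole [([288.2, 245.7], 0.79)]
boom_pivot [([328.5, 250.2], 0.88)]
bracket_hole [([348.6, 239.1], 0.87)]
can [([304.2, 224.1], 0.86), ([396.7, 321.2], 0.6), ([316.5, 254.4], 0.58)]
tray [([357.7, 206.2], 0.73)]
rack [([185.7, 331.8], 0.96)]
pin [([358.0, 270.5], 0.38)]
pin_shoulder [([184.2, 315.1], 0.53)]
driver_a []
driver_b []
spool [([358.4, 270.6], 0.8), ([187.0, 331.0], 0.4)]
flask [([299.1, 334.9], 0.74)]
tin [([246.8, 357.6], 0.69)]
board [([263.4, 279.9], 0.77)]
top [5.39e-01 1.00e-03 1.38e+00]
boom_handle [([385.6, 276.4], 0.94), ([202.3, 311.5], 0.25)]
boom_hole [([352.8, 241.2], 0.86)]
boom_pivot [([330.8, 205.6], 0.79), ([355.2, 237.7], 0.48)]
bracket_hole [([288.7, 223.2], 0.93)]
can [([284.9, 283.6], 0.84), ([296.5, 153.0], 0.75), ([265.5, 332.3], 0.71)]
tray [([203.3, 313.7], 0.75), ([449.4, 260.9], 0.62)]
rack [([449.4, 261.6], 0.98)]
pin [([451.5, 264.9], 0.41)]
pin_shoulder [([457.4, 262.5], 0.51)]
driver_a [([453.9, 243.7], 0.46), ([448.3, 285.3], 0.41)]
driver_b [([453.9, 243.7], 0.46), ([448.3, 285.3], 0.41)]
spool [([271.9, 229.7], 0.85), ([356.9, 274.3], 0.64)]
flask [([372.0, 196.3], 0.68), ([357.6, 275.7], 0.3)]
tin [([425.8, 205.7], 0.63)]
board [([359.1, 274.1], 0.72), ([384.8, 275.0], 0.49)]
1.6 [[-0.939  0.343 -0.   ]
 [ 0.343  0.939  0.   ]
 [ 0.     0.    -1.   ]] [0.21418649 0.58713827 0.23129643]
```

View pics/scene0.png

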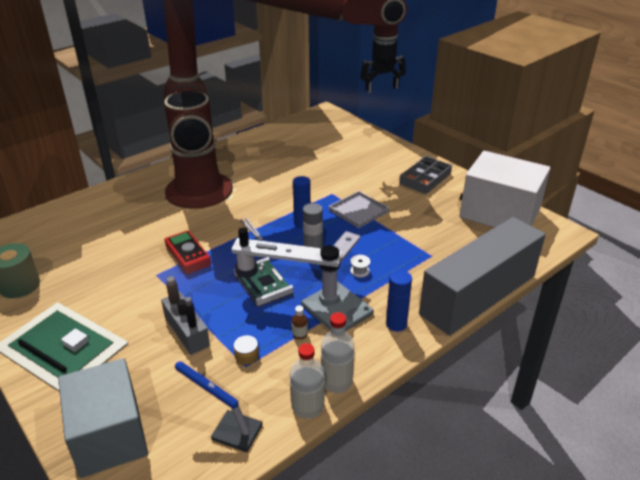

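View pics/top0.png

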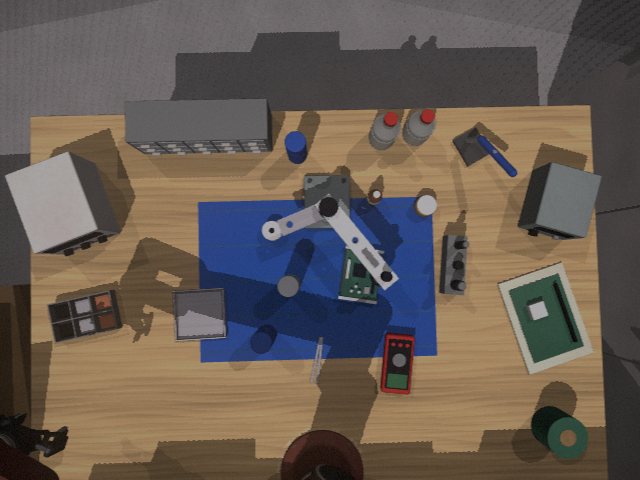

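The scene picture shows the white/grey can at about (313,225), the arm over the board and the rack at (185,320). In the top view the can is at (288,286), the tray at (200,314), the rack at (454,265) and the blue decoys at (263,338) and (296,150).

```bash
python3 - <<'E'
from h import *
S={"boom_handle":((242.1,231.9),(385.6,276.4),.197),"hole":((288.2,245.7),(352.8,241.2),.152),"pivot":((328.5,250.2),(330.8,205.6),.168),"brk":((348.6,239.1),(288.7,223.2),.136),"tray":((357.7,206.2),(203.3,313.7),0),"rack":((185.7,331.8),(449.4,261.6),0),"spool":((358.4,270.6),(271.9,229.7),0),"flask":((299.1,334.9),(372,196.3),0),"tin":((246.8,357.6),(425.8,205.7),0),"can":((316.5,254.4),(284.9,283.6),0)}
for n,(a,b,z) in S.items(): print(n,tri([ray("scene",a),ray("top",b)]),atz("scene",a,z)[:2],atz("top",b,z)[:2])
print("can top",atz("top",(288,286),.15),atz("scene",(313,210),.15))
print("tray rim", [atz("top",p,.016)[:2].tolist() for p in((174,290),(224,289),(226,338),(177,341))])
a=ctrl.get_image("scene");b=ctrl.get_image("top")
f=lambda i,x,y,w,s:cv2.resize(i[y:y+w,x:x+w],(s,s),interpolation=cv2.INTER_CUBIC)
cv2.imwrite("pics/rack.png",np.hstack([f(a,145,270,80,400),f(b,415,225,80,400)]))
E
```

```text
boom_handle [ 0.5033 -0.1577  0.189 ] [ 0.5117 -0.1645] [ 0.5044 -0.1554]
hole [ 0.5872 -0.0862  0.1615] [ 0.5767 -0.0792] [ 0.5879 -0.0865]
pivot [ 0.6719 -0.0352  0.1724] [ 0.6684 -0.0303] [ 0.6716 -0.0364]
brk [0.6353 0.0642 0.1363] [0.635  0.0645] [0.6354 0.0642]
tray [0.418  0.2977 0.0235] [0.3943 0.3255] [0.4137 0.3002]
rack [ 0.5317 -0.3535  0.0043] [ 0.5256 -0.3537] [ 0.5332 -0.3523]
spool [0.6279 0.1137 0.0045] [0.6227 0.1156] [0.6297 0.1159]
flask [ 0.7104 -0.1534  0.0024] [ 0.7071 -0.1537] [ 0.7121 -0.1519]
tin [ 0.6852 -0.2919  0.0009] [ 0.6866 -0.2892] [ 0.6835 -0.2946]
can [ 0.4859  0.0851 -0.0115] [0.4969 0.0753] [0.4867 0.0848]
can top [0.4866 0.0686 0.15  ] [0.4945 0.0663 0.15  ]
tray rim [[0.4784, 0.3714], [0.4775, 0.2421], [0.351, 0.2392], [0.3469, 0.3655]]
```

View pics/rack.png

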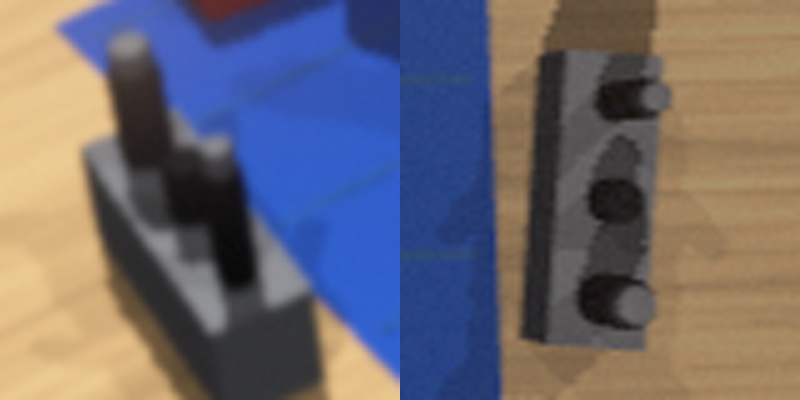

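The crop shows the pin as the middle, shortest knob in the rack, at top-view pixel (458,265). The can is near (0.489, 0.068) and the tray centre near (0.413, 0.303); its side measures 0.129 m, as it should. Moving over the can.

```bash
python3 -m handwheel '[[[-4.4,-3.9,-0.4],[0,0,0]],[[-8.8,-7.8,-0.8],[0,0,0]],[[-13.2,-11.7,-1.2],[0,0,0]],[[-17.5,-15.6,-1.6],[0,0,0]],[[-21.8,-19.6,-2],[0,0,0]]]' -1; python3 -m handwheel '[[[-4.4,-3.9,0],[0,0,0]],[[-8.8,-7.8,0],[0,0,0]],[[-13.2,-11.7,0],[0,0,0]],[[-17.5,-15.6,0],[0,0,0]],[[-21.8,-19.6,0],[0,0,0]]]'
python3 -m handwheel '[[[0,0,0],[0,0,0]],[[0,0,0],[0,0,0]]]'
python3 - <<'E'
from h import *
c=ctrl.calibration("wrist");im=ctrl.get_image("wrist");cv2.imwrite("pics/w1.png",im)
print(c)
for n in("can",): print([(np.round(d["position"],1).tolist(),round(d["score"],2),atz("wrist",d["position"],.15,c),atz("wrist",d["position"],0,c)) for f in(ctrl.look_for,ctrl.landmark_of) for d in f("wrist",n)[:3]])
print(shift([.489,.068,.2]))
E
```

```text
t: 2.33
tool_pos: [0.3524, 0.3267, 0.2517]
tool_rot: [0.546, 3.093, 0.001]
contact_force: [0.5, 0.1, -0.5]
opening: 0.0855
grip_force: 0.0
t: 2.95
tool_pos: [0.4901, 0.0676, 0.2517]
tool_rot: [0.547, 3.093, 0.001]
contact_force: [1.0, 0.2, 0.7]
opening: 0.0856
grip_force: 0.0
t: 3.2
tool_pos: [0.4893, 0.0696, 0.2513]
tool_rot: [-0.547, -3.093, -0.001]
contact_force: [0.9, 0.7, 0.4]
opening: 0.0851
grip_force: 0.0
{'fx': 335.19554628635046, 'fy': 335.19554628635046, 'cx': 321.9449960013901, 'cy': 240.26839629078543, 'R': array([[ 3.42724655e-01,  9.39435896e-01,  8.50608994e-05],
       [ 8.95969995e-01, -3.26894661e-01,  3.00628755e-01],
       [ 2.82449250e-01, -1.02956674e-01, -9.53741236e-01]]), 't': array([-0.233037  , -0.46049948,  0.26695141])}
[([318.5, 228.2], 0.85, array([0.4792, 0.0705, 0.15  ]), array([0.5176, 0.0548, 0.    ])), ([341.7, 40.0], 0.72, array([0.3672, 0.1276, 0.15  ]), array([0.3364, 0.1471, 0.    ])), ([390.8, 412.4], 0.6, array([0.6643, 0.0722, 0.15  ]), array([ 0.8168,  0.0576, -0.    ])), ([321.3, 201.6], 0.93, array([0.4609, 0.0794, 0.15  ]), array([0.488 , 0.0692, 0.    ])), ([336.8, 64.7], 0.83, array([0.3795, 0.1199, 0.15  ]), array([0.3563, 0.1347, 0.    ])), ([384.0, 421.8], 0.49, array([0.6725, 0.0633, 0.15  ]), array([0.8301, 0.0432, 0.    ]))]
[-0.09 -0.25  5.14]
```

View pics/w1.png

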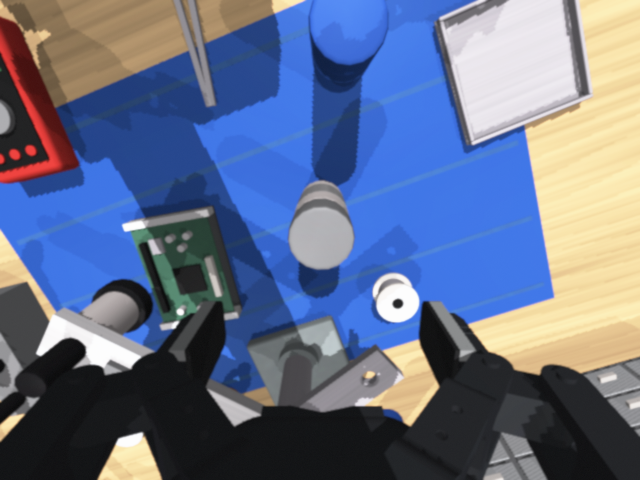

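The can's top is centred at (321,237) in the wrist view, between the fingers, with the decoy behind at (348,30) and the tray at upper right. The base comes out at (0.488, 0.069), so I descend straight down.

```bash
python3 -m handwheel '[[[0,0,4],[0,0,0]],[[0,0,8],[0,0,0]],[[0,0,12],[0,0,0]],[[0,0,15.5],[0,0,0]],[[0,0,15.5],[0,0,0]]]' -1; python3 -m handwheel '[[[0,0,0],[0,0,0]],[[0,0,0],[0,0,0]],[[0,0,0],[0,0,0]],[[0,0,0],[0,0,0]],[[0,0,0],[0,0,0]]]' 1 40;python3 -m handwheel '[[[0,0,0],[0,0,0]],[[0,0,0],[0,0,0]],[[0,0,-1.5],[0,0,0]],[[0,0,-3],[0,0,0]],[[0,0,-4.5],[0,0,0]]]'
python3 -c "
from h import *
p=ctrl.get_obs()['tool_pos'];print(shift([.414+p[0]-.488,.303+p[1]-.069,p[2]]))"
```

```text
t: 3.98
tool_pos: [0.4865, 0.0706, 0.0932]
tool_rot: [-0.542, -3.087, 0.002]
contact_force: [-0.7, 0.0, -0.2]
opening: 0.0852
grip_force: 0.0
t: 4.6
tool_pos: [0.4911, 0.0694, 0.0989]
tool_rot: [0.546, 3.09, 0.001]
contact_force: [-1.1, -0.5, 6.9]
opening: 0.051
grip_force: 41.7
t: 5.22
tool_pos: [0.4894, 0.0695, 0.1425]
tool_rot: [0.547, 3.093, 0.0]
contact_force: [-0.3, 0.0, -2.0]
opening: 0.0513
grip_force: 42.1
[14.97 19.45 -0.  ]
```

```bash
python3 -m handwheel '[[[1.5,2.0,0],[0,0,0]],[[4.5,5.8,0],[0,0,0]],[[7.5,9.7,0],[0,0,0]],[[10.5,13.6,0],[0,0,0]],[[13.0,17.0,0],[0,0,0]]]';python3 -m handwheel '[[[1.5,1.8,0],[0,0,0]],[[2,2.45,0],[0,0,0]],[[2,2.45,0],[0,0,0]],[[2,2.45,0.5],[0,0,0]],[[2,2.45,1],[0,0,0]]]'
python3 - <<'E'
from h import *
c=ctrl.calibration("top");im=ctrl.get_image("top");cv2.imwrite("pics/t2.png",cv2.resize(im[240:380,140:340],(800,560)))
print([(d["position"],d["score"],atz("top",d["position"],0)) for d in ctrl.landmark_of("top","can")])
c=ctrl.calibration("wrist");im=ctrl.get_image("wrist");
print([(d["position"],d["score"],atz("wrist",d["position"],0.03,c)) for d in ctrl.landmark_of("wrist","can")])
print([(d["position"],d["score"],atz("wrist",d["position"],0,c)) for d in ctrl.landmark_of("wrist","tray")])
E
```

```text
t: 5.85
tool_pos: [0.425, 0.2754, 0.1422]
tool_rot: [0.546, 3.093, 0.001]
contact_force: [0.9, 0.1, -1.8]
opening: 0.0512
grip_force: 42.5
t: 6.48
tool_pos: [0.4155, 0.3028, 0.1309]
tool_rot: [-0.549, -3.093, 0.001]
contact_force: [-0.1, 0.6, -2.2]
opening: 0.0514
grip_force: 42.6
[([197.6, 316.5], 0.78, array([0.4068, 0.3152, 0.    ])), ([299.7, 150.7], 0.71, array([0.8387, 0.0374, 0.    ])), ([267.1, 333.2], 0.55, array([0.3582, 0.1344, 0.    ]))]
[([318.6, 237.6], 0.84, array([0.4113, 0.301 , 0.03  ])), ([112.1, 234.9], 0.72, array([0.3559, 0.1555, 0.03  ]))]
[]
```

View pics/t2.png

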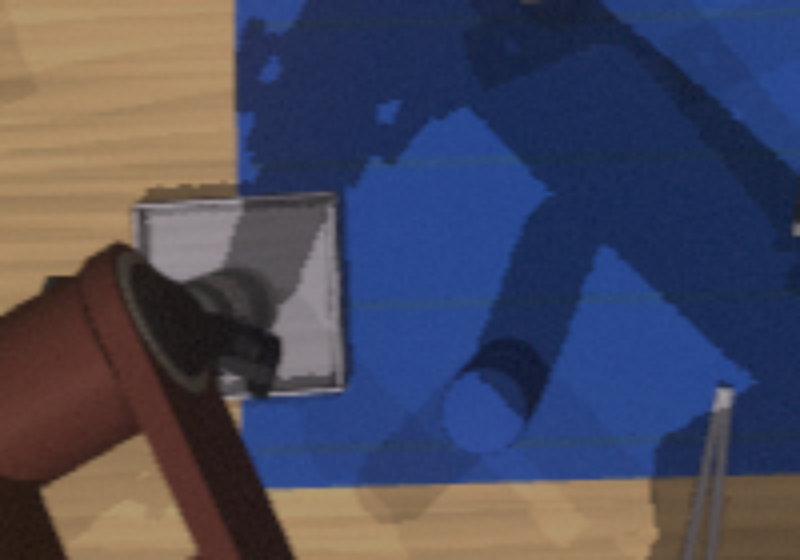

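The can hangs over the middle of the tray, around (235,300) in the crop, and the decoy is untouched. Lowering.

```bash
python3 -m handwheel '[[[0,0,1],[0,0,0]],[[0,0,2],[0,0,0]],[[0,0,2.5],[0,0,0]],[[0,0,2.8],[0,0,0]],[[0,0,2.8],[0,0,0]]]';python3 -m handwheel '[[[0,0,0.1],[0,0,0]],[[0,0,0.2],[0,0,0]],[[0,0,0.2],[0,0,0]]]'
```

```text
t: 7.35
tool_pos: [0.4154, 0.3037, 0.1034]
tool_rot: [0.547, 3.093, 0.001]
contact_force: [-0.1, 1.0, -2.4]
opening: 0.0512
grip_force: 42.7
t: 7.72
tool_pos: [0.4158, 0.3038, 0.1029]
tool_rot: [0.546, 3.093, 0.001]
contact_force: [-2.3, -1.3, 6.3]
opening: 0.0516
grip_force: 43.5
```

```bash
python3 -m handwheel '[[[0,0,0],[0,0,0]],[[0,0,0],[0,0,0]],[[0,0,0],[0,0,0]],[[0,0,0],[0,0,0]],[[0,0,0],[0,0,0]]]' -1;python3 -m handwheel '[[[0,0,-3],[0,0,0]],[[0,0,-7],[0,0,0]],[[0,0,-11],[0,0,0]],[[0,0,-15],[0,0,0]],[[0,0,-19],[0,0,0]]]'
python3 - <<'E'
from h import *
c=ctrl.calibration("wrist");im=ctrl.get_image("wrist");cv2.imwrite("pics/w3.png",im)
print([(d["position"],d["score"],atz("wrist",d["position"],0.004,c)) for d in ctrl.landmark_of("wrist","can")])
print([(d["position"],d["score"],atz("wrist",d["position"],0,c)) for d in ctrl.landmark_of("wrist","tray")])
E
```

```text
t: 8.35
tool_pos: [0.4151, 0.3036, 0.1012]
tool_rot: [-0.547, -3.094, 0.0]
contact_force: [-0.0, 0.7, -0.2]
opening: 0.0856
grip_force: 0.0
t: 8.98
tool_pos: [0.415, 0.3035, 0.2926]
tool_rot: [0.547, 3.094, 0.0]
contact_force: [-0.2, 0.0, -1.3]
opening: 0.0853
grip_force: 0.0
[([186.6, 200.0], 0.68, array([0.3589, 0.137 , 0.004 ])), ([319.7, 196.2], 0.63, array([0.4133, 0.301 , 0.004 ]))]
[]
```

View pics/w3.png

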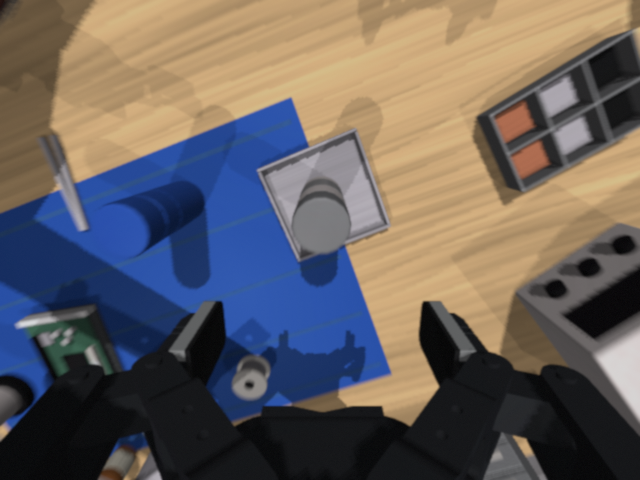

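The can stands upright mid-tray at (322,222) and is released. Next I go over the handle with tool x turned to point radially outward, so the fingers close tangentially.

```bash
python3 -m handwheel '[[[-2.4,-4,0],[0,0,0]],[[-4.8,-8,0],[0,0,-0.1]],[[-7.2,-12,0],[0,0,-0.2]],[[-9.6,-16,0],[0,0,-0.3]],[[-12,-20,0],[0,0,-0.4]]]'
python3 -c "
from h import *
r=np.array([.504,-.156])-[.6718,-.036];a=np.arctan2(r[1],r[0]);print(np.degrees(a)%360,np.hypot(*r))
R=Ro.from_rotvec(ctrl.get_obs()['tool_rot']).as_matrix();print(shift([.504,-.156,.28]),np.arctan2(R[1,0],R[0,0])-a-2*np.pi)"
```

```text
t: 9.75
tool_pos: [0.4587, 0.0731, 0.2893]
tool_rot: [0.084, -3.138, -0.0]
contact_force: [0.5, 0.2, 1.0]
opening: 0.0855
grip_force: 0.0
215.56996437680957 0.20629309246797378
[ -3.3  -23.12   0.92] -6.85034913176061
```

```bash
python3 -m handwheel '[[[-0.8,-5,0],[0,0,-0.12]],[[-1.5,-10,0],[0,0,-0.24]],[[-2.2,-15,0],[0,0,-0.36]],[[-3,-20,0],[0,0,-0.48]],[[-3.3,-23.1,0.9],[0,0,-0.567]]]';python3 -m handwheel '[[[0,0,0],[0,0,0]],[[0,0,0],[0,0,0]]]'
python3 - <<'E'
from h import *
c=ctrl.calibration("wrist");im=ctrl.get_image("wrist");cv2.imwrite("pics/w4.png",im)
for n,z in(("boom_handle",.197),("boom_hole",.152),("boom_pivot",.168),("pin",.01),("pin_shoulder",.06)): print(n,[(np.round(d["position"]),round(d["score"],2),atz("wrist",d["position"],z,c)) for d in ctrl.landmark_of("wrist",n)])
E
```

```text
t: 10.38
tool_pos: [0.5037, -0.1566, 0.2808]
tool_rot: [0.956, -2.991, -0.001]
contact_force: [0.7, 0.1, 1.1]
opening: 0.0853
grip_force: 0.0
t: 10.62
tool_pos: [0.5034, -0.1539, 0.281]
tool_rot: [0.953, -2.992, -0.003]
contact_force: [-0.1, -0.7, -0.5]
opening: 0.0852
grip_force: 0.0
boom_handle [(array([315., 245.]), 0.6, array([ 0.5047, -0.1592,  0.197 ]))]
boom_hole [(array([321., 345.]), 0.58, array([ 0.595 , -0.0895,  0.152 ]))]
boom_pivot []
pin [(array([148., 112.]), 0.63, array([ 0.5362, -0.3756,  0.01  ]))]
pin_shoulder [(array([149., 113.]), 0.89, array([ 0.5245, -0.3528,  0.06  ]))]
```

View pics/w4.png

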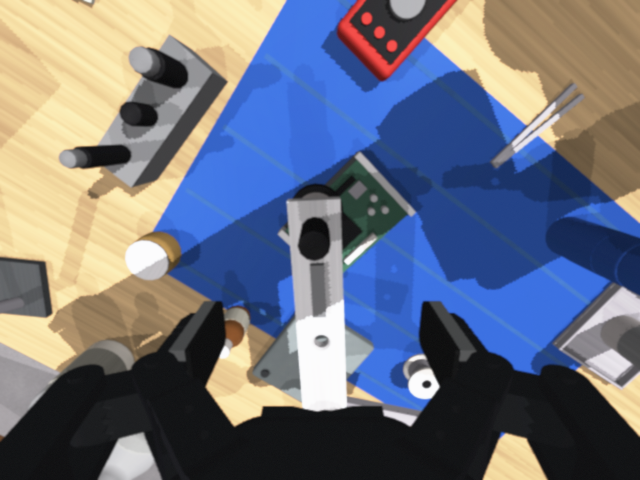

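The bar runs straight down the middle of the wrist view, with the handle top at (315,245) between the fingers and the hole at (321,341). Descending and gripping lightly.

```bash
python3 -m handwheel '[[[0,0.2,3],[0,0,0]],[[0,0.2,6],[0,0,0]],[[0,0.2,9],[0,0,0]],[[0,0.2,11.9],[0,0,0]],[[0,0.2,11.9],[0,0,0]]]';python3 -m handwheel '[[[0,0,0],[0,0,0]],[[0,0,0],[0,0,0]],[[0,0,0],[0,0,0]],[[0,0,0],[0,0,0]],[[0,0,0],[0,0,0]]]' 1 20;python3 -m handwheel '[[[0,0,0],[0,0,0]],[[0,0,0],[0,0,0]]]'
python3 -c "
import numpy as np
for s in (1,-1):print([(round(-21*(1-np.cos(a)),2),round(21*np.sin(a)*s,2),round(a,2)) for a in .08*np.arange(1,6)])
from h import *
s=ctrl.get_obs();print(Ro.from_rotvec(s['tool_rot']).as_matrix().round(3),s['q'].round(2))"
```

```text
t: 11.55
tool_pos: [0.5011, -0.1517, 0.1607]
tool_rot: [0.954, -2.989, -0.006]
contact_force: [0.1, -0.2, 0.7]
opening: 0.0853
grip_force: 0.0
t: 12.18
tool_pos: [0.5036, -0.1534, 0.1648]
tool_rot: [-0.953, 2.992, -0.003]
contact_force: [-0.4, -0.7, 5.3]
opening: 0.0236
grip_force: 21.5
t: 12.42
tool_pos: [0.5035, -0.1534, 0.1648]
tool_rot: [-0.953, 2.992, -0.003]
contact_force: [-0.0, -1.4, 5.7]
opening: 0.0236
grip_force: 21.5
[(np.float64(-0.07), np.float64(1.68), np.float64(0.08)), (np.float64(-0.27), np.float64(3.35), np.float64(0.16)), (np.float64(-0.6), np.float64(4.99), np.float64(0.24)), (np.float64(-1.07), np.float64(6.61), np.float64(0.32)), (np.float64(-1.66), np.float64(8.18), np.float64(0.4))]
[(np.float64(-0.07), np.float64(-1.68), np.float64(0.08)), (np.float64(-0.27), np.float64(-3.35), np.float64(0.16)), (np.float64(-0.6), np.float64(-4.99), np.float64(0.24)), (np.float64(-1.07), np.float64(-6.61), np.float64(0.32)), (np.float64(-1.66), np.float64(-8.18), np.float64(0.4))]
[[-0.816 -0.579  0.002]
 [-0.579  0.816 -0.001]
 [-0.001 -0.002 -1.   ]] [-0.44 -0.14  1.91 -0.    1.37 -2.62]
```

```bash
python3 -m handwheel '[[[0,0.6,0],[0,0,0.03]],[[-0.1,2.1,0],[0,0,0.1]],[[-0.35,3.75,0],[0,0,0.18]],[[-0.7,5.4,0],[0,0,0.26]],[[-1.2,7.0,0],[0,0,0.34]]]'
python3 -c "
from h import *
s=ctrl.get_obs();r=s['tool_pos'][:2]-[.672,-.036];R=Ro.from_rotvec(s['tool_rot']).as_matrix();print(np.degrees(np.arctan2(r[1],r[0]))%360,np.hypot(*r),np.degrees(np.arctan2(R[1,0],R[0,0]))%360)"
```

```text
t: 13.05
tool_pos: [0.4718, -0.0894, 0.1648]
tool_rot: [0.428, -3.112, 0.004]
contact_force: [-2.3, -2.7, 7.3]
opening: 0.0234
grip_force: 21.7
194.92965115716245 0.20717650932787648 195.67343432577087
```

Tracking well with low forces, so I carry on around the arc.

```bash
R='x'; python3 -m handwheel '[[[-0.07,1.68,0],[0,0,0.08]],[[-0.27,3.35,0],[0,0,0.16]],[[-0.6,5.0,0],[0,0,0.24]],[[-1.07,6.6,0],[0,0,0.32]],[[-1.66,8.18,0],[0,0,0.4]]]';python3 -m handwheel '[[[-0.07,1.68,0],[0,0,0.08]],[[-0.27,3.35,0],[0,0,0.16]],[[-0.6,5.0,0],[0,0,0.24]],[[-1.07,6.6,0],[0,0,0.32]],[[-1.66,8.18,0],[0,0,0.4]]]';python3 -m handwheel '[[[-0.07,1.68,0],[0,0,0.08]],[[-0.27,3.35,0],[0,0,0.16]],[[-0.6,5.0,0],[0,0,0.24]],[[-0.9,6.1,0],[0,0,0.3]],[[-0.9,6.1,0],[0,0,0.3]]]'
python3 - <<'E'
from h import *
s=ctrl.get_obs();r=s['tool_pos'][:2]-[.672,-.036];R=Ro.from_rotvec(s['tool_rot']).as_matrix();print(np.degrees(np.arctan2(r[1],r[0]))%360,np.hypot(*r),np.degrees(np.arctan2(R[1,0],R[0,0]))%360)
for cam in("top","scene"):
    ctrl.get_image(cam)
    for n,z in(("boom_hole",.152),("boom_pivot",.168),("bracket_hole",.136),("boom_handle",.197)):print(n,[(d["position"],round(d["score"],2),atz(cam,d["position"],z)) for d in ctrl.landmark_of(cam,n)[:1]])
E
```

```text
t: 13.68
tool_pos: [0.4647, -0.0056, 0.1647]
tool_rot: [-0.199, -3.133, 0.003]
contact_force: [-6.4, -1.9, 9.6]
opening: 0.0235
grip_force: 21.9
t: 14.3
tool_pos: [0.4916, 0.0744, 0.1647]
tool_rot: [-0.816, -3.032, -0.0]
contact_force: [-4.7, -0.6, 9.4]
opening: 0.0234
grip_force: 21.8
t: 14.92
tool_pos: [0.5309, 0.1231, 0.1648]
tool_rot: [-1.257, -2.879, -0.003]
contact_force: [-2.5, 2.0, 7.6]
opening: 0.0234
grip_force: 21.7
131.57080444318916 0.2126900034827027 132.81473987257934
boom_hole [([296.3, 235.7], 0.66, array([0.6042, 0.0462, 0.152 ]))]
boom_pivot [([331.2, 207.6], 0.68, array([ 0.6669, -0.0372,  0.168 ]))]
bracket_hole [([290.8, 228.7], 0.63, array([0.6221, 0.0595, 0.136 ]))]
boom_handle []
boom_hole [([335.1, 230.7], 0.73, array([0.6032, 0.0476, 0.152 ]))]
boom_pivot [([330.3, 250.1], 0.62, array([ 0.6708, -0.0269,  0.168 ]))]
bracket_hole [([351.8, 240.0], 0.76, array([0.6429, 0.068 , 0.136 ]))]
boom_handle [([297.5, 332.8], 0.75, array([ 0.8557, -0.2709,  0.197 ]))]
```

```bash
python3 -m handwheel '[[[-0.05,1.3,0],[0,0,0.06]],[[-0.15,2.5,0],[0,0,0.12]],[[-0.33,3.75,0],[0,0,0.18]],[[-0.6,5.0,0],[0,0,0.24]],[[-0.85,5.8,0],[0,0,0.28]]]';python3 -m handwheel '[[[0,0.5,0],[0,0,0.025]],[[0,1.0,0],[0,0,0.05]],[[-0.05,1.4,0],[0,0,0.07]],[[-0.05,1.6,0],[0,0,0.08]],[[-0.05,1.6,0],[0,0,0.08]]]'
python3 - <<'E'
from h import *
s=ctrl.get_obs();r=s['tool_pos'][:2]-[.672,-.036];R=Ro.from_rotvec(s['tool_rot']).as_matrix();print(np.degrees(np.arctan2(r[1],r[0]))%360,np.hypot(*r),np.degrees(np.arctan2(R[1,0],R[0,0]))%360,R[:,1])
E
```

```text
t: 16.05
tool_pos: [0.5789, 0.1561, 0.1648]
tool_rot: [-1.648, -2.673, -0.002]
contact_force: [-3.3, 1.8, 8.9]
opening: 0.0231
grip_force: 21.7
t: 16.68
tool_pos: [0.5935, 0.1627, 0.1648]
tool_rot: [-1.753, -2.607, -0.003]
contact_force: [-1.7, 1.5, 7.6]
opening: 0.0236
grip_force: 21.6
111.56452137159854 0.21361314990602723 112.18168810477407 [0.92599088 0.37754306 0.0014624 ]
```

```bash
python3 -m handwheel '[[[0,0.3,0],[0,0,0.015]],[[0,0.5,0],[0,0,0.025]],[[0,0.5,0],[0,0,0.025]]]';python3 -m handwheel '[[[0,0.2,0],[0,0,0.01]],[[0,0.3,0],[0,0,0.015]],[[0,0.3,0],[0,0,0.015]]]'; python3 -m handwheel '[[[0,0.2,0],[0,0,0.01]],[[0,0.3,0],[0,0,0.015]],[[0,0.3,0],[0,0,0.015]]]'
```

```text
t: 17.05
tool_pos: [0.5955, 0.1634, 0.1647]
tool_rot: [-1.781, -2.582, 0.008]
contact_force: [-12.3, -2.7, 12.6]
opening: 0.023
grip_force: 22.7
t: 17.42
tool_pos: [0.5954, 0.1632, 0.1645]
tool_rot: [-1.798, -2.565, 0.019]
contact_force: [-22.7, -8.4, 18.1]
opening: 0.0234
grip_force: 26.0
t: 17.8
tool_pos: [0.5954, 0.1631, 0.1644]
tool_rot: [-1.814, -2.548, 0.031]
contact_force: [-34.1, -13.2, 24.1]
opening: 0.0235
grip_force: 31.7
```

Hard against the end stop. I relax the push, then open and lift.

```bash
python3 -m handwheel '[[[0,-0.4,0],[0,0,-0.02]],[[0,-0.75,0],[0,0,-0.04]],[[0,-0.75,0],[0,0,-0.04]]]';python3 -m handwheel '[[[0,0,0],[0,0,0]],[[0,0,0],[0,0,0]],[[0,0,0],[0,0,0]],[[0,0,0],[0,0,0]]]' -1;python3 -m handwheel '[[[0,0,-3],[0,0,0]],[[0,0,-6],[0,0,0]],[[0,0,-9],[0,0,0]],[[0,0,-12],[0,0,0]],[[0,0,-12],[0,0,0]]]'
python3 - <<'E'
from h import *
ims=[]
for cam in("wrist","top","scene"):
    c=ctrl.calibration(cam);im=ctrl.get_image(cam);ims.append(im);cv2.imwrite(f"pics/{cam}5.png",im)
    for n,z in(("boom_hole",.152),("boom_pivot",.168),("boom_handle",.197),("pin_shoulder",.06),("rack",0)):print(cam,n,[(np.round(d["position"],1),round(d["score"],2),atz(cam,d["position"],z,c)) for d in ctrl.landmark_of(cam,n)[:1]])
R=Ro.from_rotvec(ctrl.get_obs()['tool_rot']).as_matrix();print(np.degrees(np.arctan2(R[1,0],R[0,0]))%360)
E
```

```text
t: 18.18
tool_pos: [0.5956, 0.1631, 0.1644]
tool_rot: [-1.772, -2.593, 0.002]
contact_force: [-3.8, -2.5, 8.4]
opening: 0.023
grip_force: 21.9
t: 18.68
tool_pos: [0.5962, 0.1635, 0.1629]
tool_rot: [-1.771, -2.594, 0.0]
contact_force: [-1.3, 0.4, -0.7]
opening: 0.085
grip_force: 0.0
t: 19.3
tool_pos: [0.5978, 0.1637, 0.2868]
tool_rot: [1.768, 2.591, 0.007]
contact_force: [0.3, 0.5, -0.4]
opening: 0.085
grip_force: 0.0
wrist boom_hole [(array([317.1, 338.1]), 0.61, array([0.6339, 0.0613, 0.152 ]))]
wrist boom_pivot []
wrist boom_handle [(array([317.8, 242. ]), 0.83, array([0.5947, 0.1649, 0.197 ]))]
wrist pin_shoulder []
wrist rack []
top boom_hole [(array([287. , 223.6]), 0.86, array([0.6333, 0.0675, 0.152 ]))]
top boom_pivot [(array([331.6, 204.6]), 0.6, array([ 0.6739, -0.0383,  0.168 ]))]
top boom_handle [(array([242.1, 239. ]), 0.87, array([0.5974, 0.1673, 0.197 ]))]
top pin_shoulder [(array([455.6, 265.4]), 0.67, array([ 0.5234, -0.3524,  0.06  ]))]
top rack [(array([447.8, 265.1]), 0.9, array([ 0.524 , -0.3477,  0.    ]))]
scene boom_hole [(array([349.9, 231.5]), 0.91, array([0.6294, 0.0734, 0.152 ]))]
scene boom_pivot [(array([329.9, 251.4]), 0.83, array([ 0.6739, -0.0308,  0.168 ]))]
scene boom_handle [(array([366.6, 199.3]), 0.63, array([0.599 , 0.1566, 0.197 ]))]
scene pin_shoulder [(array([183.6, 310.5]), 0.6, array([ 0.5191, -0.3466,  0.06  ]))]
scene rack [(array([186.6, 332.7]), 0.89, array([ 0.5296, -0.3535,  0.    ]))]
111.3719676906975
```

View pics/wrist5.png

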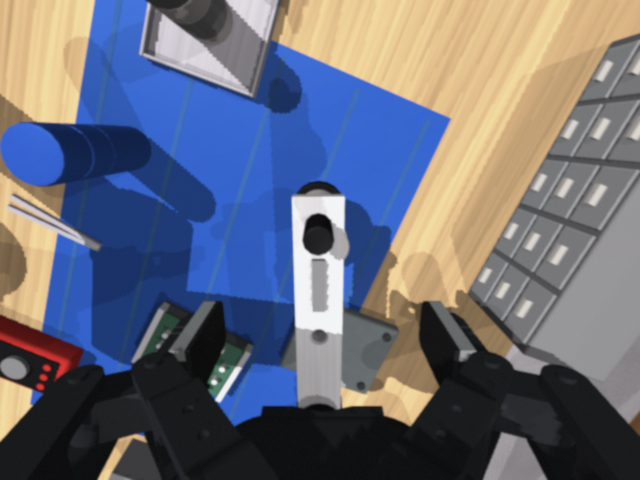

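The arm lies home over the bracket: handle (318,238), hole (320,337), can still upright in the tray. Off to the pin.

```bash
python3 -m handwheel '[[[-4.5,-2.6,0],[0,0,0]],[[-9,-5.2,0],[0,0,-0.12]],[[-13.5,-7.8,0],[0,0,-0.25]],[[-18,-10.4,0],[0,0,-0.37]],[[-22.5,-13,0],[0,0,-0.5]]]'
python3 -c "
from h import *
R=Ro.from_rotvec(ctrl.get_obs()['tool_rot']).as_matrix();print(shift([.522,-.351,.25]),np.radians(175)-np.arctan2(R[1,0],R[0,0])%(2*np.pi))"
```

```text
t: 20.82
tool_pos: [0.5569, -0.0951, 0.2836]
tool_rot: [1.067, 2.954, 0.0]
contact_force: [-0.1, -0.4, 0.2]
opening: 0.0855
grip_force: 0.0
[-13.68 -21.91   3.36] 0.6061702930002077
```

```bash
python3 -m handwheel '[[[-2.8,-4.4,0.6],[0,0,-0.12]],[[-5.6,-8.8,1.3],[0,0,-0.24]],[[-8.4,-13.2,2],[0,0,-0.36]],[[-11,-17.6,2.7],[0,0,-0.48]],[[-13.7,-21.9,3.3],[0,0,-0.606]]]';python3 -m handwheel '[[[0,0,0],[0,0,0]],[[0,0,0],[0,0,0]]]'
python3 - <<'E'
from h import *
c=ctrl.calibration("wrist");im=ctrl.get_image("wrist");cv2.imwrite("pics/w6.png",im)
for n,z in(("pin_shoulder",.06),("pin",.01),("rack",0),("driver_a",.01),("driver_b",.01)): print(n,[(np.round(d["position"],1),round(d["score"],2),atz("wrist",d["position"],z,c)) for d in ctrl.landmark_of("wrist",n)[:3]])
print(shift([.522,-.351,.2]))
E
```

```text
t: 21.45
tool_pos: [0.521, -0.351, 0.2502]
tool_rot: [0.138, 3.138, -0.0]
contact_force: [0.8, -0.2, -0.6]
opening: 0.0853
grip_force: 0.0
t: 21.7
tool_pos: [0.5216, -0.349, 0.2503]
tool_rot: [0.146, 3.138, 0.001]
contact_force: [0.7, 0.2, 0.5]
opening: 0.0856
grip_force: 0.0
pin_shoulder [(array([319.3, 218.3]), 0.69, array([ 0.5258, -0.3521,  0.06  ]))]
pin [(array([319.3, 207.6]), 0.97, array([ 0.5253, -0.3524,  0.01  ]))]
rack [(array([313.3, 207.5]), 0.96, array([ 0.5266, -0.3598,  0.    ]))]
driver_a [(array([321.4, 164.7]), 0.96, array([ 0.477 , -0.3455,  0.01  ])), (array([316. , 249.5]), 0.71, array([ 0.5761, -0.3612,  0.01  ]))]
driver_b [(array([321.4, 164.7]), 0.96, array([ 0.477 , -0.3455,  0.01  ])), (array([316. , 249.5]), 0.71, array([ 0.5761, -0.3612,  0.01  ]))]
[-0.03 -0.26  5.07]
```

View pics/w6.png

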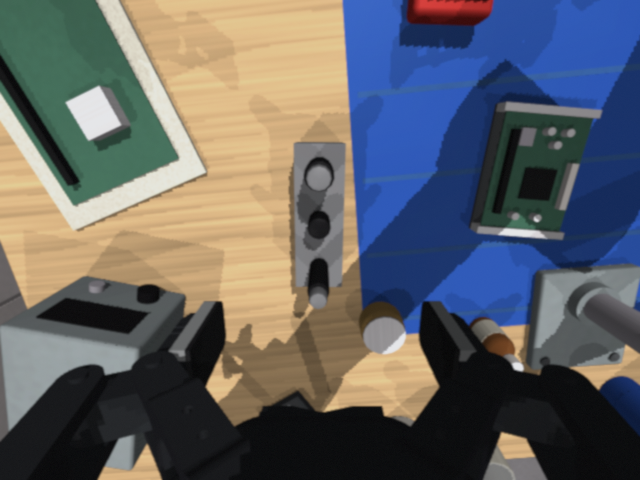

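The wrist view looks down on the rack: pin at (319,222) between the thick driver (318,175) and the slim one (318,295), with the row vertical, so the fingers close across it. The pin comes out at (0.5255, -0.352), so I descend.

```bash
python3 -m handwheel '[[[-0.4,-0.25,4],[0,0,0]],[[-0.4,-0.25,8],[0,0,0]],[[-0.4,-0.25,12],[0,0,0]],[[-0.4,-0.25,15],[0,0,0]],[[-0.4,-0.25,17.4],[0,0,0]]]';python3 -m handwheel '[[[0,0,0],[0,0,0]],[[0,0,0],[0,0,0]],[[0,0,0],[0,0,0]],[[0,0,0],[0,0,0]],[[0,0,0],[0,0,0]]]' 1 40;python3 -m handwheel '[[[0,0,0],[0,0,0]],[[0,0,0],[0,0,0]]]'
```

```text
t: 22.62
tool_pos: [0.5251, -0.3512, 0.0748]
tool_rot: [-0.143, -3.137, -0.001]
contact_force: [0.4, -0.1, -0.5]
opening: 0.0852
grip_force: 0.0
t: 23.25
tool_pos: [0.5262, -0.3528, 0.0782]
tool_rot: [0.144, 3.136, -0.002]
contact_force: [-0.0, 1.1, 5.3]
opening: 0.0206
grip_force: 39.2
t: 23.5
tool_pos: [0.5262, -0.3528, 0.0782]
tool_rot: [0.144, 3.136, -0.002]
contact_force: [-0.3, 0.2, 6.3]
opening: 0.0203
grip_force: 39.2
```

```bash
python3 -m handwheel '[[[0,0,-1],[0,0,0]],[[0,0,-2.5],[0,0,0]],[[0,0,-4],[0,0,0]],[[0,0,-6],[0,0,0]],[[0,0,-9],[0,0,0]]]';python3 -m handwheel '[[[0,0,-3],[0,0,0]],[[0,0,-6],[0,0,0]],[[0,0,-9],[0,0,0]],[[0,0,-12],[0,0,0]],[[0,0,-12],[0,0,0]]]'
python3 - <<'E'
from h import *
ctrl.get_image("scene");ctrl.get_image("top")
for n in("pin_tip","pin_shoulder"): 
  r=[]
  for c in("scene","top"):
    l=ctrl.landmark_of(c,n)[:2];print(c,n,[(np.round(d["position"],1),round(d["score"],2)) for d in l])
    if l:r.append(ray(c,l[0]["position"]))
  if len(r)>1:print(tri(r))
s=ctrl.get_obs();print(s["tool_pos"],shift([.6345,.062,s["tool_pos"][2]]))
E
```

```text
t: 24.12
tool_pos: [0.5248, -0.3518, 0.1671]
tool_rot: [-0.144, -3.137, -0.001]
contact_force: [-0.1, -0.7, -0.9]
opening: 0.0204
grip_force: 39.1
t: 24.75
tool_pos: [0.5264, -0.3531, 0.2911]
tool_rot: [0.144, 3.132, -0.007]
contact_force: [0.4, 0.1, -0.1]
opening: 0.0205
grip_force: 39.1
scene pin_tip [(array([173.6, 256.5]), 0.79)]
top pin_tip []
scene pin_shoulder [(array([170.9, 238.5]), 0.52), (array([355.8, 205.1]), 0.41)]
top pin_shoulder [(array([452.2, 263.2]), 0.68)]
[ 0.5167 -0.3175  0.2504]
[ 0.52468264 -0.35167064  0.28420006] [-7.14 42.2   0.06]
```

```bash
python3 -m handwheel '[[[-0.7,4,0],[0,0,0]],[[-1.6,9,0],[0,0,0]],[[-2.5,14.5,0],[0,0,0]],[[-3.4,20,0],[0,0,0]],[[-4.3,25.5,0],[0,0,0]]]';python3 -m handwheel '[[[-0.9,5.5,0],[0,0,0]],[[-1.8,10.5,0],[0,0,0]],[[-2.5,14.5,0],[0,0,0]],[[-2.8,16.7,0],[0,0,0]],[[-2.8,16.7,0],[0,0,0]]]';python3 -m handwheel '[[[0,0,2],[0,0,0]],[[0,0,4],[0,0,0]],[[0,0,4],[0,0,0]]]'
python3 - <<'E'
from h import *
c=ctrl.calibration("wrist");s=ctrl.get_obs();im=ctrl.get_image("wrist");cv2.imwrite("pics/w7.png",im)
zt=s["tool_pos"][2]-.0655;print(s["tool_pos"])
for n,z in(("pin_tip",zt),("boom_hole",.152),("boom_pivot",.168),("boom_handle",.197)): print(n,[(np.round(d["position"],1),round(d["score"],2),atz("wrist",d["position"],z,c)) for d in ctrl.landmark_of("wrist",n)[:2]])
for cam in("scene","top"):
  ctrl.get_image(cam)
  for n,z in(("pin_tip",zt),("boom_hole",.152)):print(cam,n,[(np.round(d["position"],1),round(d["score"],2),atz(cam,d["position"],z)) for d in ctrl.landmark_of(cam,n)[:2]])
E
```

```text
t: 25.68
tool_pos: [0.5913, -0.1003, 0.2851]
tool_rot: [-0.144, -3.137, -0.001]
contact_force: [0.5, 0.2, -0.6]
opening: 0.0202
grip_force: 39.2
t: 26.3
tool_pos: [0.6345, 0.0624, 0.2854]
tool_rot: [-0.141, -3.137, 0.001]
contact_force: [-0.6, -1.1, -0.7]
opening: 0.0202
grip_force: 39.3
t: 26.68
tool_pos: [0.6327, 0.0606, 0.2419]
tool_rot: [-0.146, -3.131, 0.0]
contact_force: [-0.2, 0.1, 0.3]
opening: 0.0204
grip_force: 39.3
[0.63271462 0.0605617  0.24194185]
pin_tip [(array([324.6, 257.2]), 0.8, array([0.6327, 0.0622, 0.1764])), (array([324.9, 243.6]), 0.47, array([0.6233, 0.0632, 0.1764]))]
boom_hole [(array([322.9, 248.2]), 0.62, array([0.6345, 0.061 , 0.152 ]))]
boom_pivot [(array([203.2, 315.4]), 0.77, array([ 0.6723, -0.0298,  0.168 ]))]
boom_handle [(array([500.4, 189.9]), 0.67, array([0.5944, 0.1641, 0.197 ])), (array([322.7, 253.7]), 0.5, array([0.6229, 0.0618, 0.197 ]))]
scene pin_tip [(array([348.1, 227.3]), 0.55, array([0.6382, 0.0585, 0.1764])), (array([350.3, 208. ]), 0.21, array([0.5792, 0.1196, 0.1764]))]
scene boom_hole [(array([348.2, 231.6]), 0.87, array([0.627 , 0.0699, 0.152 ]))]
top pin_tip []
top boom_hole []
```

View pics/w7.png

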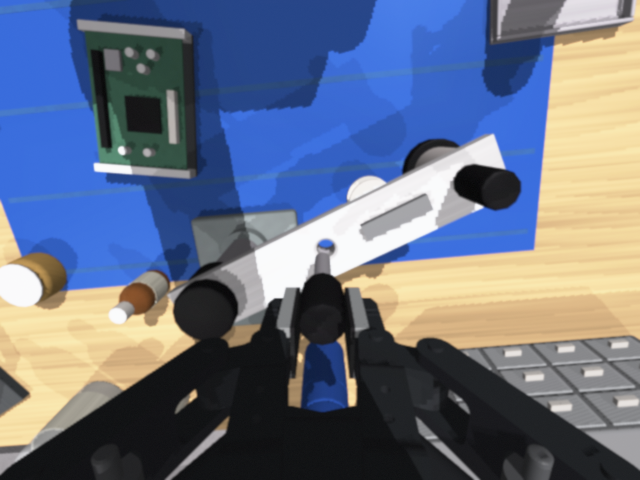

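The pin hangs vertically in the fingers with its tip at (324,257), just in front of the arm's hole at (325,246); the arm is still home. I nudge 2 mm, lower to just above the bar and measure again.

```bash
python3 -m handwheel '[[[-0.18,0,0.7],[0,0,0]],[[-0.18,0,1.4],[0,0,0]],[[-0.18,0,1.8],[0,0,0]],[[-0.18,0,1.8],[0,0,0]]]'
python3 - <<'E'
from h import *
for i in range(3):
  c=ctrl.calibration("wrist");s=ctrl.get_obs();im=ctrl.get_image("wrist")
  zt=s["tool_pos"][2]-.0655;print(s["tool_pos"])
  for n,z in(("pin_tip",zt),("pin_shoulder",zt+.05),("boom_hole",.152)): print(n,[(np.round(d["position"],1),round(d["score"],2),atz("wrist",d["position"],z,c)) for d in ctrl.landmark_of("wrist",n)[:2]])
im7=cv2.imread("pics/w7.png")
print(im7[238:262:2,314:338:2].sum(2)//3); print((im7[238:262:2,314:338:2,0].astype(int)-im7[238:262:2,314:338:2,2]))
E
```

```text
t: 27.72
tool_pos: [0.6361, 0.0613, 0.2274]
tool_rot: [-0.144, -3.137, 0.0]
contact_force: [0.2, -0.5, -0.4]
opening: 0.0207
grip_force: 39.3
[0.63607704 0.06134702 0.22739184]
pin_tip []
pin_shoulder [(array([319.2, 286.7]), 0.79, array([0.6337, 0.0601, 0.2119]))]
boom_hole [(array([322.8, 250.2]), 0.65, array([0.6348, 0.062 , 0.152 ])), (array([ 36.5, 272.3]), 0.45, array([ 0.6329, -0.1393,  0.152 ]))]
[0.63665641 0.06136457 0.22869694]
pin_tip [(array([322.4, 255.9]), 0.73, array([0.636 , 0.0617, 0.1632]))]
pin_shoulder [(array([321. , 285.7]), 0.81, array([0.6338, 0.0611, 0.2132]))]
boom_hole [(array([321.5, 248.9]), 0.56, array([0.6349, 0.0611, 0.152 ]))]
[0.63657419 0.06136712 0.22858639]
pin_tip [(array([323.7, 255.2]), 0.69, array([0.6355, 0.0625, 0.1631]))]
pin_shoulder [(array([321.9, 286.2]), 0.59, array([0.6341, 0.0615, 0.2131]))]
boom_hole [(array([323.2, 248.5]), 0.68, array([0.6346, 0.0623, 0.152 ]))]
[[251 251 250 242 227 214 207 217 234 247 250 251]
 [251 249 232 196 164 149 147 153 174 209 243 250]
 [250 233 189 148 134 134 133 133 137 158 204 245]
 [244 209 125 127
[... 355 characters left out ...]
23 131 133 130 130 220 244 249 251]
 [225 107 111 124 131 132 130 128 226 250 251 251]]
[[  2   2   2   2   5  13  17   8   3   2   1   2]
 [  2   2   3  33  91 123 126 105  56  12   2   1]
 [  2   2  39 128 159 161 161 160 151  75   4   2]
 [  2   1  47 146 160 161 160 160 151  77   2   1]
 [  1  -1   5  51 107 126 124 107  64  11   0   0]
 [  1  -1   2   3   7  13  17   9   3   2   0   0]
 [  0   0   1   2   3   3   2   2   1   1   0   0]
 [  1   0   0   2   2   3   3   2   0  -1   0   0]
 [  1   0   1   3   3   2   2   0  -1  -1   0   2]
 [  2   3   3   2   2   3   2   2   0   0   1   2]
 [  3   2   1   2   3   2   2   2   0   1   1   2]
 [  4   2   2   2   3   2   2   1   2   1   2   2]]
```

```bash
python3 - <<'E'
from h import *
np.set_printoptions(linewidth=220)
c=ctrl.calibration("wrist");s=ctrl.get_obs();im=ctrl.get_image("wrist");cv2.imwrite("pics/w8.png",im)
print(s["tool_pos"],s["t"])
print("cols",list(range(312,342,2)))
for r in range(236,280,2): print(r,im[r,312:342:2].sum(1)//3,(im[r,312:342:2,0].astype(int)-im[r,312:342:2,2]>40).astype(int))
pr=lambda X:(lambda p:np.round([c["fx"]*p[0]/p[2]+c["cx"],c["fy"]*p[1]/p[2]+c["cy"]],1))(np.array(c["R"])@X+np.array(c["t"]))
for n,X in(("hole .6345,.062",[.6345,.062,.152]),("hole+1cm x",[.6445,.062,.152]),("hole+1cm y",[.6345,.072,.152]),("foot@TCP",s["tool_pos"]-[0,0,.0655]),("shoulder@TCP",s["tool_pos"]-[0,0,.0155])):print(n,pr(np.array(X)))
# clean view of the hole, wrist5
i5=cv2.imread("pics/wrist5.png")
for r in range(326,350,2): print(r,i5[r,306:334:2].sum(1)//3)
E
```

```text
[0.63648038 0.06137055 0.22839154] 28.325
cols [312, 314, 316, 318, 320, 322, 324, 326, 328, 330, 332, 334, 336, 338, 340]
236 [249 249 250 250 248 245 244 246 248 242 241 240 241 241 241] [0 0 0 0 0 0 0 0 0 0 0 0 0 0 0]
238 [248 247 246 232 207 190 184 178 177 201 233 240 241 242 243] [0 0 0 0 0 0 0 0 0 0 0 0 0 0 0]
240 [247 239 199 172 149 138 135 134 138 145 185 234 242 243 244] [0 0 0 1 1 1 1 1 1 1 0 0 0 0 0]
242 [244 208 157 137 134 133 134 133 133 135 137 192 240 244 246] [0 0 1 1 1 1 1 1 1 1 0 0 0 0 0]
244 [230 171  95 119 132 130 131 132 126 106  90 156 227 243 250] [0 0 0 1 1 1 1 1 1 1 0 0 0 0 0]
246 [219 160 115 107 105 112 117 107  86  71  88 159 213 245 250] [0 0 0 0 1 1 1 1 1 0 0 0 0 0 0]
248 [225 175 163 155 132 126  95  87  75  78  90 179 227 250 251] [0 0 0 0 0 0 0 0 0 0 0 0 0 0 0]
250 [237 201 153 182 185 173 164 164 115  86 103 194 231 250 251] [0 0 0 0 0 0 0 0 0 0 0 0 0 0 0]
252 [244 228 169 158 163 163 170 173 149 123 150 220 240 250 251] [0 0 0 0 0 0 0 0 0 0 0 0 0 0 0]
254 [248 240 192 119 123 131 134 133 136 155 214 230 246 251 251] [0 0 0 0 0 0 0 0 0 0 0 0 0 0 
[... 1352 characters left out ...]
4 244 244 244 244]
328 [219 232 240 242 239 229 224 227 236 242 243 244 244 244]
330 [173 176 188 201 172 114  92  97 141 216 238 241 243 244]
332 [171 170 164 133  93  70  68  69  74 112 178 191 218 232]
334 [171 169 154 110  84  77  74  75  75  76 108 159 173 174]
336 [171 167 148 108  89  86  79  77  77  77 101 151 172 169]
338 [171 167 151 121  92  87  82  79  77  83 111 154 171 169]
340 [170 168 158 138 115  97  87  83  87 104 128 163 171 169]
342 [170 167 166 152 136 126 118 111 114 128 154 169 171 168]
344 [168 167 167 167 158 148 142 141 149 162 166 170 171 168]
346 [168 166 167 168 165 167 170 167 168 168 167 169 170 168]
348 [167 166 166 168 165 166 170 169 168 168 167 169 170 167]
```

The pixel rows put the hole centre at (324.3, 247.8) and the foot's column at 322. I shift by about +1.6 mm in tool x and +1.5 mm in tool y, then lower while watching the force.

```bash
python3 -m handwheel '[[[0.16,0.15,0],[0,0,0]],[[0.16,0.15,0.3],[0,0,0]],[[0.16,0.15,0.6],[0,0,0]],[[0.16,0.15,0.9],[0,0,0]],[[0.16,0.15,0.9],[0,0,0]]]';python3 -m handwheel '[[[0,0,0.2],[0,0,0]],[[0,0,0.4],[0,0,0]],[[0,0,0.6],[0,0,0]],[[0,0,0.6],[0,0,0]]]'
```

```text
t: 29.0
tool_pos: [0.6347, 0.063, 0.2187]
tool_rot: [-0.144, -3.137, 0.0]
contact_force: [-0.3, -0.1, -0.8]
opening: 0.0205
grip_force: 39.3
t: 29.5
tool_pos: [0.6349, 0.063, 0.213]
tool_rot: [-0.144, -3.138, 0.0]
contact_force: [-1.1, -0.0, -1.0]
opening: 0.0203
grip_force: 39.3
```

The foot is in the arm's hole without force. On to the bracket.

```bash
python3 -m handwheel '[[[0,0,0.3],[0,0,0]],[[0,0,0.6],[0,0,0]],[[0,0,0.9],[0,0,0]],[[0,0,1.2],[0,0,0]],[[0,0,1.2],[0,0,0]]]';python3 -m handwheel '[[[0,0,0.3],[0,0,0]],[[0,0,0.6],[0,0,0]],[[0,0,0.9],[0,0,0]],[[0,0,0.9],[0,0,0]]]'
```

```text
t: 30.12
tool_pos: [0.6348, 0.063, 0.2008]
tool_rot: [-0.144, -3.138, 0.0]
contact_force: [0.6, -1.0, -0.0]
opening: 0.0203
grip_force: 39.3
t: 30.62
tool_pos: [0.6348, 0.063, 0.1918]
tool_rot: [-0.144, -3.137, 0.0]
contact_force: [-0.4, 0.5, -1.2]
opening: 0.0201
grip_force: 39.3
```

```bash
python3 -m handwheel '[[[0,0,0.6],[0,0,0]],[[0,0,1.2],[0,0,0]],[[0,0,1.7],[0,0,0]],[[0,0,2.0],[0,0,0]],[[0,0,2.0],[0,0,0]]]';python3 -m handwheel '[[[0,0,0.15],[0,0,0]],[[0,0,0.3],[0,0,0]],[[0,0,0.4],[0,0,0]],[[0,0,0.4],[0,0,0]]]'
```

```text
t: 31.25
tool_pos: [0.6348, 0.063, 0.1719]
tool_rot: [-0.144, -3.138, 0.0]
contact_force: [-0.1, 1.1, -1.6]
opening: 0.0202
grip_force: 39.3
t: 31.75
tool_pos: [0.6354, 0.063, 0.1703]
tool_rot: [0.144, 3.137, -0.0]
contact_force: [-3.3, -0.6, 6.4]
opening: 0.0202
grip_force: 39.9
```

The shoulder is seated: the TCP is at 0.1703 and the contact force has risen. Release, lift and check.

```bash
python3 -m handwheel '[[[0,0,0],[0,0,0]],[[0,0,0],[0,0,0]],[[0,0,0],[0,0,0]],[[0,0,0],[0,0,0]]]' -1;python3 -m handwheel '[[[0,0,-2],[0,0,0]],[[0,0,-5],[0,0,0]],[[0,0,-8],[0,0,0]],[[0,0,-11],[0,0,0]],[[0,0,-14],[0,0,0]]]';python3 -m handwheel '[[[0,0,0],[0,0,0]],[[0,0,0],[0,0,0]]]'
python3 - <<'E'
from h import *
for cam in("wrist","scene","top"):
  c=ctrl.calibration(cam);ctrl.get_image(cam)
  for n,z in(("pin_shoulder",.152),("boom_hole",.152),("boom_handle",.197),("can",.004),("spool",0),("flask",0),("tin",0)):print(cam,n,[(np.round(d["position"],1).tolist(),round(d["score"],2),atz(cam,d["position"],z,c)) for d in ctrl.landmark_of(cam,n)[:2]])
E
```

```text
t: 32.25
tool_pos: [0.6349, 0.063, 0.168]
tool_rot: [-0.144, -3.138, 0.0]
contact_force: [0.1, -0.8, -0.6]
opening: 0.0852
grip_force: 0.0
t: 32.88
tool_pos: [0.6352, 0.063, 0.3113]
tool_rot: [0.144, 3.136, 0.0]
contact_force: [0.0, -0.3, -0.0]
opening: 0.0855
grip_force: 0.0
t: 33.12
tool_pos: [0.6348, 0.063, 0.3079]
tool_rot: [-0.144, -3.138, 0.0]
contact_force: [0.9, -0.7, -0.5]
opening: 0.0853
grip_force: 0.0
wrist pin_shoulder [([324.2, 220.2], 0.81, array([0.6327, 0.0652, 0.152 ])), ([221.5, 277.9], 0.67, array([ 0.6808, -0.0387,  0.152 ]))]
wrist boom_hole [([321.6, 224.0], 0.59, array([0.6361, 0.0625, 0.152 ]))]
wrist boom_handle [([454.2, 175.3], 0.65, array([0.596 , 0.1654, 0.197 ]))]
wrist can [([321.1, 322.3], 0.77, array([0.8274, 0.0439, 0.004 ]))]
wrist spool [([359.4, 179.4], 0.6, array([0.6194, 0.1143, 0.    ])), ([259.3, 225.8], 0.58, array([ 0.6705, -0.0277,  0.    ]))]
wrist flask [([176.1, 260.8], 0.59, array([ 0.7111, -0.1543,  0.    ]))]
wrist tin [([322.9, 221.7], 0.72, array([0.6727, 0.0607, 0.    ])), ([79.6, 251.9], 0.6, array([ 0.6853, -0.288 ,  0.    ]))]

[... 478 characters left out ...]
)), ([359.5, 271.7], 0.71, array([0.628 , 0.1147, 0.    ]))]
scene flask [([179.3, 311.4], 0.56, array([ 0.4537, -0.3298,  0.    ]))]
scene tin [([246.8, 356.1], 0.83, array([ 0.6829, -0.2866,  0.    ]))]
top pin_shoulder []
top boom_hole [([286.9, 220.5], 0.89, array([0.6406, 0.0675, 0.152 ]))]
top boom_handle [([237.7, 239.0], 0.77, array([0.5977, 0.1772, 0.197 ]))]
top can [([200.9, 316.0], 0.85, array([0.4083, 0.3056, 0.004 ])), ([298.5, 150.6], 0.67, array([0.8382, 0.0405, 0.004 ]))]
top spool [([198.7, 314.1], 0.73, array([0.413 , 0.3122, 0.    ]))]
top flask [([373.5, 195.1], 0.7, array([ 0.7152, -0.1559,  0.    ]))]
top tin [([423.7, 204.7], 0.83, array([ 0.6863, -0.2891,  0.    ]))]
```

```bash
python3 -c "
from station import ctrl
print(ctrl.finish_job())"
```

```text
the job is handed in; nothing more can be done
None
```

The job is handed in; the hand-in gave no verdict. My last check showed the can standing in the tray, the camera arm home, the pin seated through arm and bracket, and the flux bottle, tin and spool in place; I did not re-measure the two drivers.

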